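Hang the spirit level back on the tool board

ROBOT

A 6-joint arm with a two-finger parallel gripper is mounted at the origin on a cart in front of the work surface, level with it; the furniture and walls round the work are solid. World frame = base frame: x ahead of the robot, y to its left, z up, the work surface at z = 0. Lengths are in m, angles in rad, forces in N, time in s.
With the tool pointing down it reaches from about 0.35 to 1 m from the base axis. Payload 7.1 kg.
Tool frame: the origin (TCP) lies between the finger pads; the fingertips stand 14 mm ahead of it and the grasp point (between the pads) lies 5 mm behind it; z points along the fingers, y is the line along which they close (so a half turn about z gives the same grasp; the last joint's range is limited). The gripper opens to 85 mm and grips with 20 to 120 N. Pads are 22 mm wide; open, the fingers measure 114 mm over their backs; the gripper's body (76 mm by 85 mm) begins 54 mm behind the grasp point. The pads swing forward as they close: fully open they stand 13 mm farther back than shut.
Start: joints at [1.259, 0.423, 1.63, -0, 1.089, -0.019], TCP at [0.18, 0.598, 0.245] pointing down, gripper open.
Joint ranges: [-3, 3], [-0.9, 2.11], [0.09, 2.58], [-1.31, 4.45], [0.11, 2.69], [-2.54, 2.54]. Speed limits (rad/s): [2.39, 2.39, 3.01, 3.14, 3.14, 3.14].

INTERFACE

Orientations are given as a unit quaternion [w, x, y, z].
In Python, from plant import ctrl gives the robot as it stands.
- The arm moves only by the shell command python3 steer.py 'ROWS'. ROWS is rows parted by semicolons, their numbers by spaces, 1 to 8 of them, each of 7 numbers: the finger opening in m, then dx, dy, dz in m, then a rotation vector rx, ry, rz in rad; each row is the pose to reach, as a shift and turn from the pose commanded when the command began, along the tool's axes at that moment; what a row does not reach only later rows make up. A row lasts 1/8 s, in which the tool goes at most 0.0625 m and 0.188 rad, less where a joint would pass 70% of its speed; a pose out of reach is approached as far as the arm can. The fingers move at their own pace and stop on an object; the grip force is fixed at half the most. Time passes only in rows, so rows that do not move let the fingers close. It prints the time, the measured TCP pose, the force, the opening and the grip force at its end.
- ctrl.get_state(): the state, without advancing time (a new reading comes with each control period).
- ctrl.read_camera(name): name is "scene" or "top"; returns (picture, depth): 384x512x3 uint8, blue, green, red; 384x512 float32, m along the optical axis (not along the pixel's ray), 0 where there is no reading.
- ctrl.camera_params(name): a dict with "fx", "fy", "cx", "cy" (pixels), "xyz" and "rotation" of the camera in the world. Camera axes: x right, y down, z forward; pixel columns grow to the right and rows downward; lengths in m; the calibration is good to about 2 mm. A picture is of the moment at which its call begins. camera_params takes no time and is no camera call.
- ctrl.hand_in(): hands the job in; it is judged then, once.
The state is a dict: "t": time; "q": joint angles; "qd": joint speeds; "effort": joint torques, N m; "tcp_pos": TCP position; "orientation": TCP orientation; "contact_force": force on the tool from outside, world axes, zero at the start; "torque": the same for the moment, N m; "grip_width": finger opening in m; "finger_force": force on a finger pad.
Only numpy, scipy, OpenCV 4.12 (cv2) and the standard library are available. Lean on these libraries where they do the work, as an engineer would, in place of code of your own. Each camera call takes 0.05 s, during which the arm holds its last target. There are 200 camera calls.

TASK

The yellow spirit level has been stood on end in the grey tool holder. Pull it straight up out of the holder, lay it on the bench on its long base edge and let go; then take it again by the middle of its top rail and hang it on the two screws of the plywood tool board: both screw heads through the keyholes, then slid down until it hangs level, top rail up, on the shanks. Leave the solder reel, the flux tin and the roll of black tape where they are.

Things in the scene. Friction and masses are not known exactly. Their poses are not given: they have to be found in the camera images.
- level: yellow level, 210 long, 75 high, 14 thick, 0.24 kg, same front and back. Origin: middle of the end face standing in the holder; +z along its length to the other end; +y from base edge (y=-37.5) to top rail edge (y=+37.5); x thickness. 14 thick: heavy steel base flange (y<-29.5), top rail (y>12.5), black end caps (z<34, z>176). Starts z up, 137 showing, its y pointing against the holder's y
- level_hang (a point): point of the level midway between its two keyholes, at the closed end of their slots (x=0, y=+4.5, z=105 in its frame); 42 above the bench when it lies on its base. Web between flange and rail: 5 thick, mid-thickness. Keyholes go through it at z=55 and z=155: hole 20 wide (along z) from y=-29.5 to -8.5, then a slot 8 wide on toward the top rail, closed at y=+4.5
- level_low_end (a point): middle of the level's end face that stands in the holder at the start (the level's origin)
- level_high_end (a point): middle of the level's other end face, 210 mm along z
- board: plywood tool board, fixed: panel 220 wide (y), 120 high, 16 thick, its foot reaches 60 back. Origin: middle of its front face's lower edge; +x into the panel (away from robot). Two screws stand out to -x at y=-50 and +50, 114 up: shank 5 diameter, free for 12.5; head 12 diameter, at x=-12.5 to -16. A hung level's top edge is 29 above the panel: its rail is free for fingers on both sides
- board_hang (a point): point midway between the two screw shanks, level with the upper side of the shanks (116.5 above the bench), 7 mm in front of the panel's face: the level's point level_hang comes here when it hangs with its back against the panel (the heads leave it about 3 mm of play forward)
- holder: grey tool holder block, fixed, 110 x 110, 85 high, on a black foot 126 wide. Origin: centre of its underside, z up. In its centre an upright pocket, 20 (x) by 82 (y), 73 deep (floor 12 above the bench), holds the level. A marker stands fixed in it at x=+36, y=0 and a pencil at x=-36, y=+20, both up to 150 above the bench
- solder_reel: loose blue reel of solder wire, 60 diameter, 39 high, standing on the bench; origin at the centre of its underside. Leave it alone
- flux_tin: loose round red and yellow tin, 62 diameter, 21 high; origin at the centre of its underside. Leave it alone
- tape: loose roll of black tape, 62 diameter, 19 high; origin at the centre of its underside. Leave it alone

How it is judged:
By the outcome, as a careful person would: the job done as asked, in the order asked, and still so for the second after the job is handed in, with the robot touching nothing.
It also fails if it takes over 64 s, if anything falls off the work surface, if the arm or the gripper's body presses on something with over 40 N, if the wrist force passes 120 N, or if a joint passes its speed limit or range.

## Working session

There is one attempt and no reset: what is moved stays moved. The work goes in short steps, Python scripts to look and compute and a shell command to move; the robot and the scene stay as the last step left them, time stands still between calls to the robot, and variables do not carry over. Pictures are saved under pics/ and viewed, at most 13 in all, crops included, and the job is handed in when it is done.

```bash
ls; mkdir -p pics
python3 - <<'E'
from plant import ctrl
import cv2,numpy as np
np.set_printoptions(precision=4,suppress=True)
for n in("scene","top"):
    im,d=ctrl.read_camera(n); p=ctrl.camera_params(n); print(n,p)
    cv2.imwrite(f"pics/{n}0.png",im); np.save(f"pics/{n}0.npy",d)
print(ctrl.get_state())
E
```

```text
pics
plant.py
steer.py
scene {'fx': 451.08636893308983, 'fy': 451.08636893308983, 'cx': 261.09067180122815, 'cy': 196.29087953133916, 'xyz': array([0.2245, 0.7356, 0.8922]), 'rotation': array([ 0.0781, -0.1835,  0.912 , -0.3584])}
top {'fx': 391.6818630866024, 'fy': 391.6818630866024, 'cx': 265.4234718696211, 'cy': 193.53189481257746, 'xyz': array([0.3785, 0.0738, 1.0993]), 'rotation': array([-0.0467,  0.7154, -0.6955,  0.0489])}
{'t': 0.1, 'q': array([ 1.259 ,  0.4238,  1.6306,  0.    ,  1.0886, -0.019 ]), 'qd': array([-0.0017, -0.    , -0.0022,  0.0012, -0.0004,  0.0004]), 'effort': array([ -0.0007, -55.8422, -28.2444,  -0.    ,   0.0029,  -0.    ]), 'tcp_pos': array([0.1802, 0.598 , 0.2446]), 'orientation': array([-0.0001,  0.1459,  0.9893, -0.0007]), 'contact_force': array([-0.3486, -0.3088, -0.8002]), 'torque': array([-0.045 ,  0.0226,  0.0164]), 'finger_force': 0.0, 'grip_width': 0.08554897593089351}
```
View pics/scene0.png

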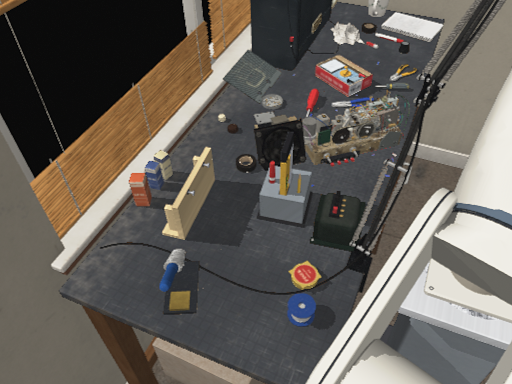

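View pics/top0.png

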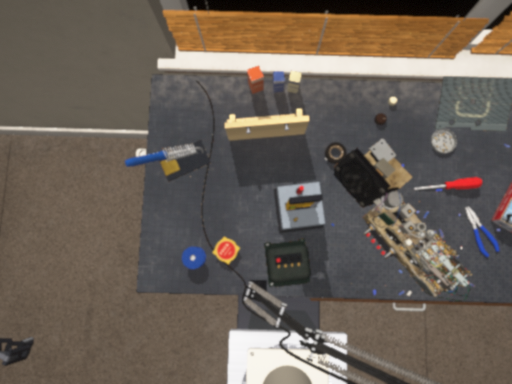

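The pictures show the level upright in the holder (top 303,200; scene 287,178), with the marker behind it and the pencil in front. The board is at top (268,124), the reel at (193,258) and the flux tin at (227,250). The tape is by the holder at (336,152). Next I'll measure with the point clouds.

Create h.py:
```python
import numpy as np,cv2
from scipy.spatial.transform import Rotation as R
from plant import ctrl
np.set_printoptions(precision=4,suppress=True)
def rot(q): return R.from_quat(np.r_[q[1:],q[0]])
def cloud(n,d):
    p=ctrl.camera_params(n); v,u=np.mgrid[:d.shape[0],:d.shape[1]]
    c=np.dstack([(u-p['cx'])/p['fx']*d,(v-p['cy'])/p['fy']*d,d])
    r=np.array(p['rotation']); 
    P=rot(r).apply(c.reshape(-1,3)).reshape(c.shape)+p['xyz']; P[d==0]=np.nan; return P
def box(P,lo,hi): return np.all((P>lo)&(P<hi),axis=-1)
def proj(n,X):
    p=ctrl.camera_params(n); c=rot(p['rotation']).inv().apply(np.atleast_2d(X)-p['xyz'])
    return c[:,:2]/c[:,2:]*p['fx']+[p['cx'],p['cy']]
```

Run:
```python
from h import *
for n in("top","scene"):
    im=cv2.imread(f"pics/{n}0.png"); P=cloud(n,np.load(f"pics/{n}0.npy"))
    pts={'top':dict(level=(303,199),holder=(285,218),board=(268,118),bench=(260,180),reel=(193,258),tin=(227,250),box=(288,250),tape=(336,145)),
     'scene':dict(level=(287,160),holder=(285,210),board=(185,195),bench=(235,220))}[n]
    print(n,{k:P[v,u].round(3).tolist() for k,(u,v) in pts.items()})
    c=P[pts['level'][1],pts['level'][0]]; b=P[pts['board'][1],pts['board'][0]]
    for nm,lo,hi in (('levtop',.215,.232),('level',.16,.232),('holdtop',.078,.092)):
        h=P[pts['holder'][1],pts['holder'][0]]
        m=box(P,[h[0]-.12,h[1]-.12,lo],[h[0]+.12,h[1]+.12,hi]); Q=P[m]
        if len(Q): print(nm,len(Q),Q.mean(0),Q.min(0),Q.max(0),cv2.minAreaRect((Q[:,:2]*1000).astype(np.float32)))
    m=box(P,[b[0]-.13,b[1]-.15,.110],[b[0]+.1,b[1]+.15,.130]); Q=P[m]
    print('boardtop',len(Q),Q.mean(0),Q.min(0),Q.max(0),cv2.minAreaRect((Q[:,:2]*1000).astype(np.float32)))
top=cv2.imread("pics/top0.png"); sc=cv2.imread("pics/scene0.png")
a=cv2.resize(sc[130:250,120:320],None,fx=4,fy=4,interpolation=2)[:,:800]; cv2.imwrite("pics/c1.png",a)
a=cv2.resize(top[95:245,210:350],None,fx=4,fy=4,interpolation=2); cv2.imwrite("pics/c2.png",a)
```

```text
top {'level': [0.488, -0.012, 0.222], 'holder': [0.454, 0.02, 0.085], 'board': [0.746, 0.071, 0.011], 'bench': [0.566, 0.089, 0.001], 'reel': [0.343, 0.262, 0.032], 'tin': [0.367, 0.173, 0.023], 'box': [0.372, 0.011, 0.084], 'tape': [0.67, -0.124, 0.018]}
levtop 206 [ 0.49   -0.0189  0.2202] [ 0.4804 -0.0558  0.2157] [0.5006 0.019  0.2251] ((490.0904846191406, -18.71771240234375), (14.041409492492676, 75.00267791748047), 7.002497673034668)
level 274 [ 0.4884 -0.017   0.2134] [ 0.4786 -0.0564  0.1611] [0.5011 0.019  0.2251] ((490.4770812988281, -18.69390106201172), (14.726168632507324, 74.97686004638672), 7.5666656494140625)
holdtop 1768 [ 0.4525 -0.0111  0.0834] [ 0.3341 -0.0816  0.078 ] [0.5515 0.0641 0.092 ] ((441.4240417480469, -14.069786071777344), (132.67453002929688, 231.0601348876953), 82.14228820800781)
boardtop 598 [0.6986 0.0753 0.1177] [ 0.6708 -0.0333  0.11  ] [0.7191 0.1822 0.126 ] ((693.2014770507812, 73.85887145996094), (33.07320022583008, 217.76438903808594), 7.216616153717041)
scene {'level': [0.476, 0.01, 0.192], 'holder': [0.469, 0.03, 0.044], 'board': [0.682, 0.138, 0.118], 'bench': [0.589, 0.075, -0.001]}
levtop 150 [ 0.4858 -0.0156  0.221 ] [ 0.4758 -0.0566  0.2152] [0.4984 0.0201 0.2247] ((486.43646240234375, -18.02600860595703), (14.55171012878418, 77.09993743896484), 7.553707599639893)
level 340 [ 0.4835 -0.0072  0.203 ] [ 0.4751 -0.0581  0.1601] [0.4984 0.0201 0.2247] ((486.49444580078125, -18.463031768798828), (14.55171012878418, 78.31474304199219), 7.553707599639893)
holdtop 1334 [ 0.4584 -0.0043  0.0842] [ 0.349  -0.0819  0.078 ] [0.5478 0.065  0.0919] ((446.09710693359375, -14.292625427246094), (133.83717346191406, 212.80490112304688), 82.2757339477539)
boardtop 513 [0.6921 0.0933 0.118 ] [ 0.6114 -0.0118  0.11  ] [0.7134 0.2867 0.1234] ((675.3621826171875, 141.3732452392578), (52.901878356933594, 313.05419921875), 14.166120529174805)
```

View pics/c1.png

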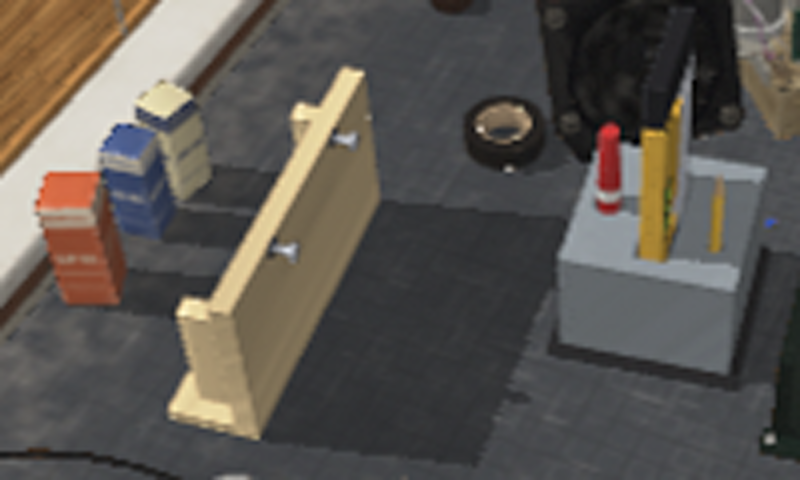

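View pics/c2.png

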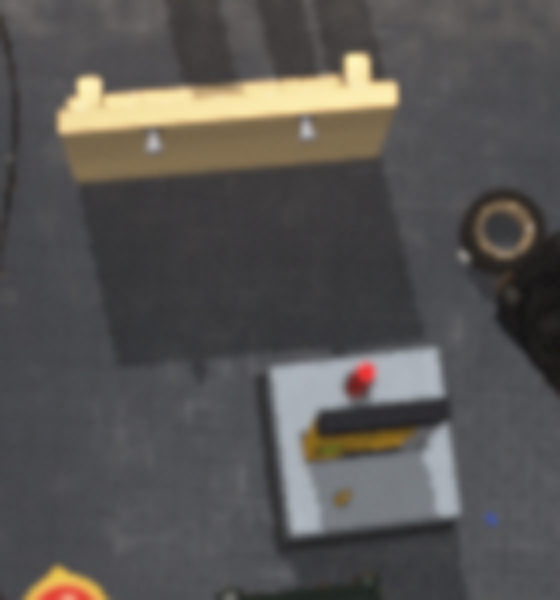

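Run:
```python
from h import *
im=cv2.imread("pics/scene0.png"); P=cloud("scene",np.load("pics/scene0.npy")); T=cloud("top",np.load("pics/top0.npy"));it=cv2.imread("pics/top0.png")
# level axes: long direction in plan
for n,C in(("top",T),("scene",P)):
    m=box(C,[.45,-.08,.217],[.53,.04,.230]);Q=C[m][:,:2]; r=cv2.minAreaRect((Q*1000).astype(np.float32)); b=cv2.boxPoints(r); print(n,b,Q.mean(0))
    # height med
    print(np.median(C[m][:,2]))
    # holder top red/yellow/holder edges
    m=box(C,[.35,-.12,.082],[.6,.1,.089]); hsv=cv2.cvtColor(it if n=="top" else im,cv2.COLOR_BGR2HSV)
    g=m&(hsv[...,1]<60)&(hsv[...,2]>90); Q=C[g][:,:2]; r=cv2.minAreaRect((Q*1000).astype(np.float32)); print('holder',len(Q),r)
    for nm,cc in(('red',(hsv[...,0]<8)|(hsv[...,0]>172)),('pencil',(hsv[...,0]>10)&(hsv[...,0]<35))):
        k=box(C,[.40,-.1,.10],[.58,.08,.16])&cc&(hsv[...,1]>110); print(nm,k.sum(),C[k].mean(0) if k.any() else '')
    k=box(C,[.6,-.1,.104],[.692,.2,.122]); print('screwheads?',k.sum()); 
    if n=="top":
        for q in C[k][np.argsort(C[k][:,0])][:14]: print(q)
# level side as seen by scene
yaw=np.radians(7.3); ax=np.array([np.cos(yaw),np.sin(yaw)]); ay=np.array([-np.sin(yaw),np.cos(yaw)])
for v in range(140,200,3):
    print(v,' '.join('%4.0f/%3.0f/%3.0f'%((P[v,u,:2]-[.488,-.0185])@ax*1e3,(P[v,u,:2]-[.488,-.0185])@ay*1e3,P[v,u,2]*1e3) for u in range(280,296,2)))
cv2.imwrite("pics/c3.png",cv2.resize(im[130:205,262:322],None,fx=8,fy=8,interpolation=2)[:600])
```

```text
top [[478.5829  17.652 ]
 [487.7267 -56.7912]
 [501.6307 -55.0834]
 [492.4869  19.3598]] [ 0.4902 -0.0188]
0.22044425657912992
holder 985 ((490.1782531738281, -20.43215560913086), (109.86714935302734, 110.2297592163086), 8.593527793884277)
red 33 [ 0.5231 -0.0132  0.1349]
pencil 50 [ 0.484  -0.0094  0.1272]
screwheads? 172
[0.6708 0.1194 0.1193]
[0.671  0.1223 0.1092]
[0.6714 0.1247 0.1166]
[0.6716 0.1273 0.1158]
[0.6724 0.117  0.1142]
[0.6726 0.1223 0.1128]
[0.6741 0.117  0.1173]
[0.6742 0.1248 0.1163]
[0.6744 0.1222 0.116 ]
[0.6749 0.1197 0.1144]
[0.6777 0.1224 0.1136]
[0.6793 0.1223 0.1172]
[0.6798 0.125  0.1153]
[0.6798 0.1765 0.119 ]
scene [[474.1562  19.233 ]
 [484.2914 -57.1979]
 [498.7168 -55.285 ]
 [488.5816  21.1459]] [ 0.4862 -0.0166]
0.2212830606745908
holder 881 ((486.7205505371094, -20.242431640625), (110.30327606201172, 114.45120239257812), 8.35169506072998)
red 78 [ 0.5216 -0.0118  0.1285]
pencil 167 [0.4767 0.0063 0.1292]
screwheads? 299
140   62/-196/ 55   56/-197/ 55   50/-194/ 59    4/ -6/221   -1/ -7/221   -6/ -7/222   -8/-18/213   21/-196/ 64
143   61/-190/ 49  
[... 1351 characters left out ...]
   -4/-13/ 89   -5/-31/ 72  -12/-21/ 84  -18/-20/ 87
182    6/ 35/123    1/ 36/125   -4/ 34/124   -8/ 32/124   -1/-29/ 62   -5/-33/ 59  -15/ -9/ 86  -20/-12/ 83
185    6/ 35/112    0/ 36/115   -5/ 36/116   -8/ 31/112   -2/-24/ 57  -13/  2/ 85  -18/  2/ 86  -22/ -3/ 83
188    5/ 34/101   -0/ 37/105   -5/ 36/106   -8/ 27/ 98   -4/-18/ 51  -15/ 12/ 85  -20/ 10/ 84  -25/ 10/ 85
191    4/ 38/ 95    0/ 34/ 92   -5/ 35/ 94   -8/ 27/ 88  -13/ 25/ 86  -17/ 20/ 83  -22/ 21/ 85  -27/ 19/ 85
194    5/ 36/ 82   -0/ 36/ 84   -5/ 35/ 83   -8/ 26/ 76  -15/ 34/ 85  -20/ 33/ 85  -24/ 29/ 83  -29/ 31/ 86
197    2/ 48/ 85   -3/ 45/ 82   -8/ 45/ 84  -12/ 43/ 83  -17/ 43/ 85  -22/ 43/ 86  -27/ 41/ 86  -31/ 36/ 82
```

View pics/c3.png

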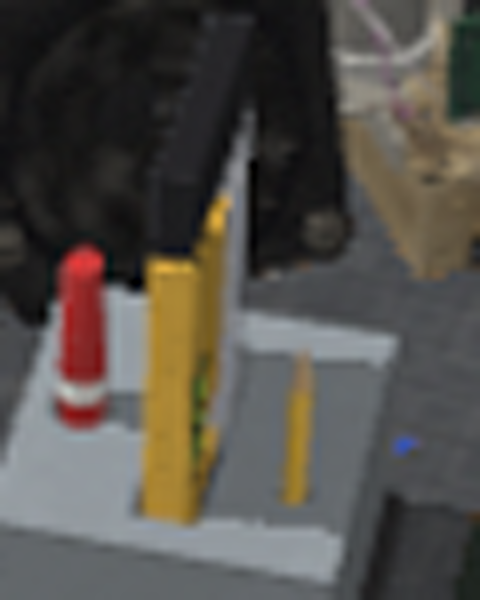

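The close-up shows that the 25 mm yellow rail with the green vial is on the world +y side. The steel flange is on the −y side, and the black cap is on top. The depth data agrees: the face at x=-8 runs from y=+38 to +11. The marker is behind the level and the pencil in front. Before moving I'll check the boom near the base and get the board pose.

Run:
```python
from h import *
from scipy.optimize import least_squares
T=cloud("top",np.load("pics/top0.npy"));P=cloud("scene",np.load("pics/scene0.npy"))
for u,v in((247,290),(255,297),(266,303),(282,318),(290,330),(320,347),(350,358),(380,370),(25,345)): print('T',u,v,T[v,u], T[v-2:v+3,u-2:u+3].reshape(-1,3)[np.nanargmax(T[v-2:v+3,u-2:u+3,2])])
for u,v in((357,265),(372,225),(395,165),(425,95),(455,60),(490,20)): print('S',u,v,P[v,u])
for n,C in(("top",T),("scene",P)):
    # board: front face & top face, fit plan yaw from front-face points z .02-.1
    m=box(C,[.64,-.06,.02],[.70,.2,.105]); Q=C[m]
    A=np.c_[Q[:,1],np.ones(len(Q))]; 
    for _ in range(5):
        k=np.linalg.lstsq(A,Q[:,0],rcond=None)[0]; r=Q[:,0]-A@k; s=abs(r)<max(2*np.median(abs(r)),.002); A,Q=A[s],Q[s]
    print(n,'front: x=%.4f*y+%.4f'%tuple(k),len(Q),'res',np.std(Q[:,0]-A@k), Q[:,1].min(),Q[:,1].max(),'yaw deg',-np.degrees(np.arctan(k[0])))
    m=box(C,[.66,-.06,.116],[.73,.2,.125]);Q=C[m];Q=Q[Q[:,0]>k[0]*Q[:,1]+k[1]-.004]; r=cv2.minAreaRect((Q[:,:2]*1e3).astype(np.float32));print('toppts',len(Q),r,np.median(Q[:,2])); print(cv2.boxPoints(r))
```

```text
T 247 290 [ 0.2597  0.1156 -0.0031] [0.2758 0.1068 0.1005]
T 255 297 [0.2559 0.091  0.1129] [0.2554 0.0858 0.1267]
T 266 303 [0.2535 0.0644 0.1934] [0.2518 0.0601 0.2114]
T 282 318 [0.241  0.0334 0.3043] [0.2392 0.03   0.3149]
T 290 330 [ 0.112  -0.0205 -0.2265] [0.2333 0.0175 0.3589]
T 320 347 [ 0.225  -0.0195  0.4573] [ 0.2227 -0.0223  0.4599]
T 350 358 [ 0.208  -0.0682  0.4505] [ 0.2136 -0.0596  0.483 ]
T 380 370 [ 0.1965 -0.1101  0.4691] [ 0.1957 -0.111   0.476 ]
T 25 345 [0.1754 0.5343 0.2983] [0.1742 0.5317 0.3088]
S 357 265 [0.2623 0.0956 0.007 ]
S 372 225 [0.2533 0.0807 0.1419]
S 395 165 [0.2422 0.038  0.2842]
S 425 95 [ 0.2262 -0.0275  0.4092]
S 455 60 [ 0.196  -0.0215  0.4903]
S 490 20 [ 0.1557 -0.1525  0.5086]
top front: x=-0.1185*y+0.7019 528 res 0.0005692631516720522 0.011133678793625881 0.18330880784967146 yaw deg 6.756741680655576
toppts 455 ((698.9740600585938, 74.596435546875), (19.37053871154785, 217.6734619140625), 6.7852373123168945) 0.1187017623011346
[[676.4978 181.5266]
 [702.2155 -34.6223]
 [721.4503 -32.3337]
 [695.7327 183.8152]]
scene front: x=-0.1142*y+0.6983 775 res 0.000654032900187182 -0.023267683211381618 0.1835955322890428 yaw deg 6.512415765728217
toppts 427 ((696.9808349609375, 74.83676147460938), (17.9566650390625, 221.75839233398438), 6.891040325164795) 0.11934375993924873
[[674.7639 183.8377]
 [701.3708 -36.3187]
 [719.1978 -34.1642]
 [692.5908 185.9922]]
```

```bash
cat >> h.py <<'E'
LY=np.radians(7.3)
def axes(yaw): c,s=np.cos(yaw),np.sin(yaw); return np.array([c,s,0]),np.array([-s,c,0]),np.array([0,0,1.])
def toolR(a,yaw=LY):
    """closing axis = ex(yaw), tool z tilted by a (deg) from down toward -ey"""
    ex,ey,ez=axes(yaw); a=np.radians(a); z=-ey*np.sin(a)-ez*np.cos(a); return R.from_matrix(np.c_[np.cross(ex,z),ex,z])
def plan(pos,Rt,ref=None):
    s=ctrl.get_state(); p0,R0=(s['tcp_pos'],rot(s['orientation'])) if ref is None else ref
    d=R0.inv().apply(np.array(pos)-p0); r=(R0.inv()*Rt).as_rotvec()
    print('row',np.round(np.r_[d,r],4),'n>=%.1f'%max(np.linalg.norm(d)/.0625,np.linalg.norm(r)/.188))
E
python3 - <<'E'
from h import *
ex,ey,ez=axes(LY)
plan([.44,.20,.33],toolR(50))
E
```

```text
row [-0.3636 -0.3062 -0.085   0.4993 -0.7711  1.0739] n>=7.7
```

```bash
R="0.034 -0.364 -0.306 -0.085 0.5 -0.771 1.074"; python3 steer.py '0.034 -0.364 -0.306 -0.085 0.5 -0.771 1.074; 0.034 -0.364 -0.306 -0.085 0.5 -0.771 1.074; 0.034 -0.364 -0.306 -0.085 0.5 -0.771 1.074; 0.034 -0.364 -0.306 -0.085 0.5 -0.771 1.074; 0.034 -0.364 -0.306 -0.085 0.5 -0.771 1.074; 0.034 -0.364 -0.306 -0.085 0.5 -0.771 1.074; 0.034 -0.364 -0.306 -0.085 0.5 -0.771 1.074; 0.034 -0.364 -0.306 -0.085 0.5 -0.771 1.074'
python3 - <<'E'
from h import *
print(ctrl.get_state()['q'])
ex,ey,ez=axes(LY); C=np.array([.4883,-.0185,0]); G=C+ey*.025+ez*.170; Rt=toolR(50); zt=Rt.apply([0,0,1]); 
plan(G-zt*.10+zt*.005,Rt); plan(G+zt*.005,Rt)
plan([.44,.20,.33],Rt)
E
```

```text
t: 1.1
tcp_pos: [0.4414, 0.1986, 0.3301]
orientation: [0.318, 0.6, 0.679, -0.28]
contact_force: [-0.5, 0.2, -0.4]
grip_width: 0.0341
finger_force: 0.0
[ 0.7687  0.3905  1.7288 -0.6616  1.63    0.8196]
row [-0.0032  0.0193  0.1582 -0.0026  0.002  -0.0032] n>=2.6
row [-0.003   0.0196  0.2582 -0.0026  0.002  -0.0032] n>=4.1
row [ 0.0011 -0.0012 -0.0011 -0.0026  0.002  -0.0032] n>=0.0
```

```bash
python3 steer.py '0.034 -0.003 0.0195 0.06 0 0 0; 0.034 -0.003 0.0195 0.11 0 0 0; 0.034 -0.003 0.0195 0.158 0 0 0; 0.034 -0.003 0.0195 0.158 0 0 0'
python3 - <<'E'
from h import *
ex,ey,ez=axes(LY); C=np.array([.4883,-.0185,0]); G=C+ey*.025+ez*.170; Rt=toolR(50); zt=Rt.apply([0,0,1]); 
plan(G+zt*.005,Rt)
im,d=ctrl.read_camera("top"); 
u,v=proj("top",G)[0].astype(int); cv2.imwrite("pics/g1.png",cv2.resize(im[v-60:v+40,u-80:u+60],None,fx=5,fy=5,interpolation=2)); 
C=cloud("top",d); m=box(C,[.42,.03,.19],[.56,.14,.30]);print(m.sum())
Q=C[m]; L=np.c_[(Q-G)@Rt.as_matrix()]; print('tool-frame pts rel G (x,y,z):'); 
for lo in range(-110,-40,10):
    s=(L[:,2]*1e3>lo)&(L[:,2]*1e3<lo+10); 
    if s.any(): print(lo,s.sum(),np.percentile(L[s,1]*1e3,[0,10,50,90,100]))
E
```

```text
t: 1.6
tcp_pos: [0.4738, 0.0782, 0.229]
orientation: [0.316, 0.599, 0.68, -0.282]
contact_force: [-0.8, 0.5, 0.6]
grip_width: 0.0337
finger_force: 0.0
row [-0.0015  0.0027  0.0987 -0.006   0.0011  0.0017] n>=1.6
965
tool-frame pts rel G (x,y,z):
-110 51 [-31.3869 -29.9072 -19.3693  25.2981  28.0232]
-100 49 [-31.5707 -30.3117 -19.6703  25.9193  28.0956]
-90 22 [-30.2167 -24.5685  16.1584  20.9084  26.2963]
```

View pics/g1.png

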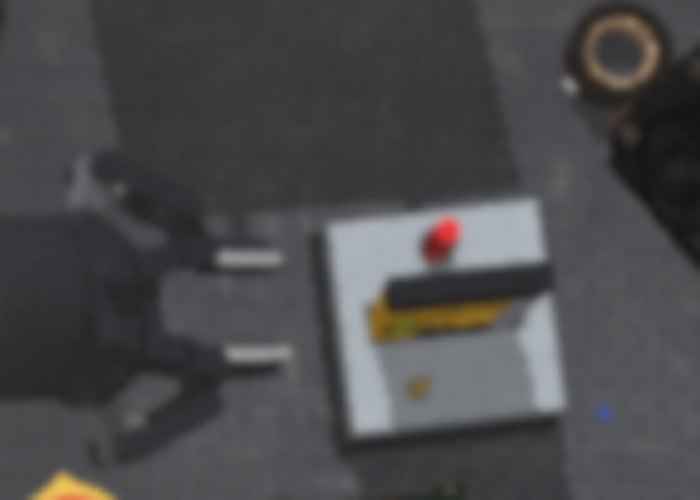

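The fingers straddle the level's line and clear the marker and pencil. I'll advance with a 3.5 mm y correction and then close.

```bash
python3 steer.py '0.034 -0.001 0.0035 0.05 0 0 0; 0.034 -0.001 0.0035 0.099 0 0 0; 0.034 -0.001 0.0035 0.099 0 0 0; 0.0 -0.001 0.0035 0.099 0 0 0; 0.0 -0.001 0.0035 0.099 0 0 0; 0.0 -0.001 0.0035 0.099 0 0 0; 0.0 -0.001 0.0035 0.099 0 0 0'
python3 - <<'E'
from h import *
s=ctrl.get_state(); print(s['contact_force'],s['finger_force'],s['tcp_pos'])
Rm=rot(s['orientation']); print('up in tool axes',Rm.inv().apply([0,0,1]))
E
```

```text
t: 2.52
tcp_pos: [0.4888, 0.0065, 0.1691]
orientation: [0.317, 0.599, 0.68, -0.278]
contact_force: [-3.9, 4.4, 6.5]
grip_width: 0.0132
finger_force: 59.5
[-3.9474  4.4192  6.463 ] 59.457654878497124 [0.4888 0.0065 0.1691]
up in tool axes [-0.7655  0.0014 -0.6434]
```

```bash
python3 steer.py '0.0 -0.0153 0 -0.0129 0 0 0; 0.0 -0.0306 0 -0.0257 0 0 0; 0.0 -0.0459 0 -0.0386 0 0 0; 0.0 -0.0612 0 -0.0515 0 0 0; 0.0 -0.084 0 -0.0708 0 0 0; 0.0 -0.107 0 -0.09 0 0 0; 0.0 -0.13 0 -0.1094 0 0 0; 0.0 -0.13 0 -0.1094 0 0 0'
python3 - <<'E'
from h import *
im,d=ctrl.read_camera("scene"); cv2.imwrite("pics/s2.png",im[60:260,130:400]); np.save("pics/s2.npy",d)
s=ctrl.get_state(); print(s['contact_force'],s['finger_force'],s['q'])
# target after rotation +90 about level ex: tool a=50-90=-40 ; 
Rt=toolR(-40); plan([.57,.10,.33],Rt)
E
```

```text
t: 3.52
tcp_pos: [0.4894, 0.006, 0.3405]
orientation: [0.318, 0.6, 0.68, -0.277]
contact_force: [-0.1, -0.1, -2.8]
grip_width: 0.0133
finger_force: 58.7
[ 0.025  -1.2473 -3.5595] 58.74601889401674 [ 0.4284  0.2684  1.8849 -0.8345  1.4035  0.6317]
row [ 0.0606  0.0925 -0.0577  0.0032  1.5685 -0.0009] n>=8.3
```

View pics/s2.png

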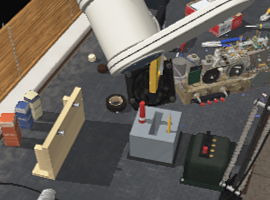

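```bash
python3 steer.py '0.0 0.061 0.1 -0.058 0 1.5685 0; 0.0 0.061 0.1 -0.058 0 1.5685 0; 0.0 0.061 0.1 -0.058 0 1.5685 0; 0.0 0.061 0.1 -0.058 0 1.5685 0; 0.0 0.061 0.1 -0.058 0 1.5685 0; 0.0 0.061 0.1 -0.058 0 1.5685 0; 0.0 0.061 0.1 -0.058 0 1.5685 0; 0.0 0.061 0.1 -0.058 0 1.5685 0'
python3 - <<'E'
from h import *
plan([.605,.05,.10],toolR(-40))
s=ctrl.get_state(); print(s['q'])
p=s['tcp_pos']; C,im={},{}
for n in("top","scene"):
    im[n],d=ctrl.read_camera(n); C=cloud(n,d); np.save(f"pics/{n}3.npy",d); cv2.imwrite(f"pics/{n}3.png",im[n])
    m=box(C,[p[0]-.07,p[1]+.03,p[2]-.1],[p[0]+.03,p[1]+.25,p[2]+.06])
    hsv=cv2.cvtColor(im[n],cv2.COLOR_BGR2HSV); Q=C[m]; print(n,len(Q),Q.min(0),Q.max(0))
    ex,ey,ez=axes(LY); L=(Q-p)@np.c_[ex,ey,ez]
    t=L[(L[:,2]>-.01)];print(' rail z max by y:',[(y,np.round(np.percentile(t[(abs(t[:,1]*1e3-y)<5),2]*1e3,90),1),np.round(np.median(t[(abs(t[:,1]*1e3-y)<5),0]*1e3),1)) for y in range(40,170,20) if (abs(t[:,1]*1e3-y)<5).sum()>3])
cv2.imwrite("pics/c4.png",np.vstack([im["top"][60:260,150:400],im["scene"][60:260,130:380]]))
E
```

```text
t: 4.58
tcp_pos: [0.5768, 0.1007, 0.3277]
orientation: [-0.234, 0.628, 0.713, 0.206]
contact_force: [-0.9, 0.8, -3.3]
grip_width: 0.0129
finger_force: 59.5
row [-0.1782  0.0218  0.1516 -0.      0.0645 -0.0015] n>=3.8
[-0.1326  0.3609  1.6587  0.6255  1.3567 -0.4697]
top 904 [0.5509 0.1308 0.2526] [0.5791 0.2554 0.3383]
 rail z max by y: [(40, np.float64(8.3), np.float64(-0.9)), (60, np.float64(6.7), np.float64(-1.2)), (80, np.float64(5.8), np.float64(-0.8)), (100, np.float64(5.2), np.float64(-1.3)), (120, np.float64(3.0), np.float64(-0.5)), (140, np.float64(1.5), np.float64(-1.7)), (160, np.float64(0.3), np.float64(-0.1))]
scene 1210 [0.5469 0.1309 0.2518] [0.5754 0.2556 0.3375]
 rail z max by y: [(40, np.float64(6.3), np.float64(-8.0)), (60, np.float64(6.0), np.float64(-5.7)), (80, np.float64(4.4), np.float64(-5.4)), (100, np.float64(3.2), np.float64(-5.9)), (120, np.float64(1.9), np.float64(-5.1)), (140, np.float64(0.4), np.float64(-4.1)), (160, np.float64(-2.4), np.float64(-2.3))]
```

View pics/c4.png

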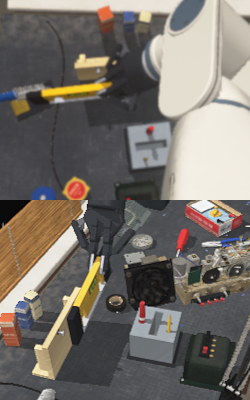

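Run:
```python
from h import *
s=ctrl.get_state()
plan([.612,.05,.10],toolR(-40)); plan([.612,.05,.075],toolR(-40))
```

```text
row [-0.175   0.0312  0.1502 -0.0028  0.0672 -0.008 ] n>=3.7
row [-0.1897  0.0314  0.1704 -0.0028  0.0672 -0.008 ] n>=4.1
```

```bash
python3 steer.py '0.0 -0.06 0.031 0.05 0 0.067 0; 0.0 -0.12 0.031 0.1 0 0.067 0; 0.0 -0.175 0.031 0.15 0 0.067 0; 0.0 -0.1897 0.0314 0.1704 0 0.067 0; 0.0 -0.1897 0.0314 0.1704 0 0.067 0; 0.0 -0.1897 0.0314 0.1704 0 0.067 0'
python3 - <<'E'
from h import *
s=ctrl.get_state(); p=s['tcp_pos']; print(s['contact_force'])
for n in("top","scene"):
    im,d=ctrl.read_camera(n); C=cloud(n,d)
    ex,ey,ez=axes(LY); L=(C-p)@np.c_[ex,ey,ez]; m=box(L,[-.015,.03,-.015],[.015,.2,.03]); t=L[m]
    print(n,' rail z max by y:',[(y,np.round(np.percentile(t[(abs(t[:,1]*1e3-y)<5),2]*1e3,90)+p[2]*1e3,1),np.round(np.median(t[(abs(t[:,1]*1e3-y)<5),0]*1e3),1)) for y in range(40,170,20) if (abs(t[:,1]*1e3-y)<5).sum()>3],t[:,1].max())
    q=L[box(L,[-.02,.03,-.09],[.02,.2,-.02])]; print(' lowest', np.percentile(q[:,2],1)*1e3+p[2]*1e3)
print('down', rot(s['orientation']).inv().apply([0,0,-1]))
E
```

```text
t: 5.42
tcp_pos: [0.6152, 0.0531, 0.0795]
orientation: [-0.256, 0.621, 0.706, 0.225]
contact_force: [-0.1, 0.3, -2.7]
grip_width: 0.0135
finger_force: 59.5
[-0.128   0.3324 -2.6531]
top  rail z max by y: [(40, np.float64(91.0), np.float64(-0.7)), (60, np.float64(89.4), np.float64(-1.4)), (80, np.float64(90.5), np.float64(-1.1)), (100, np.float64(89.0), np.float64(-2.2)), (120, np.float64(90.7), np.float64(-1.9)), (140, np.float64(90.0), np.float64(-2.1)), (160, np.float64(88.9), np.float64(-1.1))] 0.15628530983490235
 lowest -6.100223308791598
scene  rail z max by y: [(40, np.float64(92.7), np.float64(-7.0)), (60, np.float64(93.1), np.float64(-6.3)), (80, np.float64(91.5), np.float64(-5.8)), (100, np.float64(91.9), np.float64(-7.2)), (120, np.float64(92.7), np.float64(-4.4)), (140, np.float64(91.0), np.float64(-6.4)), (160, np.float64(88.9), np.float64(-2.3))] 0.1584429563472067
 lowest -4.128198505774492
down [-0.6403  0.001   0.7681]
```

```bash
python3 steer.py '0.0 -0.0064 0 0.0077 0 0 0; 0.0 -0.0083 0 0.01 0 0 0; 0.0 -0.0096 0 0.0115 0 0 0; 0.0 -0.0096 0 0.0115 0 0 0'
```

```text
t: 6.02
tcp_pos: [0.6152, 0.0524, 0.0645]
orientation: [-0.256, 0.621, 0.706, 0.225]
contact_force: [0.1, -0.0, -0.4]
grip_width: 0.0129
finger_force: 59.9
```

```bash
python3 steer.py '0.0 -0.0006 0 0.0008 0 0 0; 0.0 -0.0006 0 0.0008 0 0 0; 0.034 -0.0006 0 0.0008 0 0 0; 0.034 -0.0006 0 0.0008 0 0 0; 0.034 -0.0006 0 0.0008 0 0 0; 0.034 0 0 -0.05 0 0 0; 0.034 0 0 -0.11 0 0 0; 0.034 0 0 -0.11 0 0 0'
python3 - <<'E'
from h import *
for n in("top","scene"):
    im,d=ctrl.read_camera(n); C=cloud(n,d); np.save(f"pics/{n}5.npy",d); cv2.imwrite(f"pics/{n}5.png",im)
    m=box(C,[.55,-.05,.065],[.665,.28,.085]); Q=C[m]
    print(n,len(Q),cv2.minAreaRect((Q[:,:2]*1e3).astype(np.float32)),np.median(Q[:,2]),Q.min(0),Q.max(0))
cv2.imwrite("pics/c5.png",im[80:260,130:400])
E
```

```text
t: 7.02
tcp_pos: [0.627, -0.0204, 0.1522]
orientation: [-0.252, 0.622, 0.706, 0.227]
contact_force: [0.2, 1.0, 0.5]
grip_width: 0.0343
finger_force: 0.0
top 473 ((611.551025390625, 141.61875915527344), (279.3689880371094, 52.910831451416016), 85.56752014160156) 0.07314283084253503 [0.5899 0.0011 0.0651] [0.6482 0.2795 0.0844]
scene 467 ((605.7388305664062, 132.20916748046875), (37.341888427734375, 266.261474609375), 0.3553042411804199) 0.07380500878751717 [ 0.5866 -0.0009  0.0652] [0.6252 0.2654 0.0844]
```

View pics/c5.png

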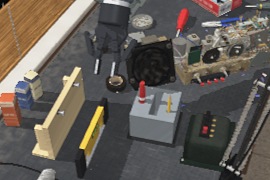

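The level stands on its base in front of the board, released (crop 78–105, 105–170). I'll measure it more closely.

```bash
cat >> h.py <<'E'
def fitlev(n,d,zlo=.068,zhi=.082,c=(.607,.1),half=.13):
    C=cloud(n,d); L=C-np.r_[c,0]; ey=axes(LY)[1]; ex=axes(LY)[0]
    a=L@ex; b=L@ey; m=(abs(a)<.022)&(abs(b)<half)&(C[...,2]>zlo)&(C[...,2]<zhi)
    k,lab=cv2.connectedComponents(m.astype(np.uint8)); i=1+np.argmax([(lab==j).sum() for j in range(1,k)]); Q=C[lab==i]
    r=cv2.minAreaRect((Q[:,:2]*1e3).astype(np.float32)); b=cv2.boxPoints(r); w=np.linalg.svd(Q[:,:2]-Q[:,:2].mean(0),full_matrices=False)[2][0]; w*=np.sign(w[1])
    print(n,len(Q),'rect c',np.array(r[0]),'size',np.array(r[1]),'yaw',np.degrees(np.arctan2(-w[0],w[1])),'z',np.median(Q[:,2])); return np.array(r[0])/1e3
E
python3 - <<'E'
from h import *
for n in("top","scene"): fitlev(n,np.load(f"pics/{n}5.npy"))
s=ctrl.get_state(); plan([.612,.06,.22],toolR(0))
E
```

```text
top 424 rect c [608.8356 103.9535] size [ 15.872  207.8039] yaw 7.362418805343364 z 0.07323019965368416
scene 423 rect c [605.8638 104.2042] size [ 16.0956 211.1723] yaw 7.4028989570804 z 0.07401578985852408
row [ 0.106  -0.0021 -0.0044  0.001  -0.6951 -0.0008] n>=3.7
```

Run:
```python
from h import *
plan([.608,.104,.18],toolR(0,np.radians(7.35)))
```

```text
row [ 0.1143 -0.0005  0.0546  0.0013 -0.6951 -0.0017] n>=3.7
```

```bash
python3 steer.py '0.044 0.1143 -0.0005 0.0546 0.0013 -0.6951 -0.0017; 0.044 0.1143 -0.0005 0.0546 0.0013 -0.6951 -0.0017; 0.044 0.1143 -0.0005 0.0546 0.0013 -0.6951 -0.0017; 0.044 0.1143 -0.0005 0.0546 0.0013 -0.6951 -0.0017; 0.044 0.1143 -0.0005 0.0546 0.0013 -0.6951 -0.0017; 0.044 0.1143 -0.0005 0.0546 0.0013 -0.6951 -0.0017'
python3 - <<'E'
from h import *
plan([.608,.104,.065],toolR(0,np.radians(7.35)))
E
```

```text
t: 7.88
tcp_pos: [0.607, 0.1044, 0.1787]
orientation: [-0.002, 0.66, 0.751, -0.0]
contact_force: [-0.2, -0.4, 0.1]
grip_width: 0.0437
finger_force: 0.0
row [-0.0008  0.0013  0.1137 -0.0032 -0.0027  0.0014] n>=1.8
```

```bash
python3 steer.py '0.044 -0.0008 0.001 0.055 -0.003 -0.003 0; 0.044 -0.0008 0.001 0.1 -0.003 -0.003 0; 0.044 -0.0008 0.001 0.1135 -0.003 -0.003 0; 0.044 -0.0008 0.001 0.1135 -0.003 -0.003 0; 0.0 -0.0008 0.001 0.1135 -0.003 -0.003 0; 0.0 -0.0008 0.001 0.1135 -0.003 -0.003 0; 0.0 -0.0008 0.001 0.1135 -0.003 -0.003 0; 0.0 -0.0008 0.001 0.1135 -0.003 -0.003 0'
python3 - <<'E'
from h import *
s=ctrl.get_state(); print(s['contact_force'],s['torque'])
E
```

```text
t: 8.88
tcp_pos: [0.6098, 0.1035, 0.0684]
orientation: [0.003, 0.66, 0.751, 0.001]
contact_force: [-1.0, -2.0, 7.1]
grip_width: 0.013
finger_force: 59.3
[-0.9839 -2.0196  7.0877] [-0.3279  0.387  -0.0046]
```

```bash
cat >> h.py <<'E'
BY=np.radians(6.7)
E
python3 - <<'E'
from h import *
s=ctrl.get_state(); ex,ey,ez=axes(BY); p=s['tcp_pos']; Rt=toolR(0,BY)
plan(p+ez*.10,Rt); plan(p+ez*.10-.0397*ey+.040*ex,Rt)
E
```

```text
row [-0.0003  0.0005 -0.1     0.0047  0.0029  0.0123] n>=1.6
row [-0.0405  0.04   -0.0997  0.0047  0.0029  0.0123] n>=1.8
```

```bash
python3 steer.py '0.0 0 0 -0.03 0 0 0; 0.0 0 0 -0.07 0 0 0.011; 0.0 0 0 -0.1 0 0 0.011; 0.0 -0.02 0.02 -0.1 0 0 0.011; 0.0 -0.04 0.04 -0.1 0 0 0.011; 0.0 -0.04 0.04 -0.1 0 0 0.011; 0.0 -0.04 0.04 -0.1 0 0 0.011'
cat > m.py <<'E'
from h import *
s=ctrl.get_state(); ex,ey,ez=axes(BY); p=s['tcp_pos']; z=rot(s['orientation']).apply([0,0,1]); yv=rot(s['orientation']).apply([0,1,0])
print('tcp',p,'yaw',np.degrees(np.arctan2(yv[1],yv[0])),'toolz',z,'cf',s['contact_force'])
B={'top':np.array([.69897,.0746]),'scene':np.array([.69698,.07484])}
F={'top':.6960,'scene':.6934}
ztop=p[2]+.0066
for n in("top","scene"):
    im,d=ctrl.read_camera(n); cv2.imwrite(f"pics/{n}L.png",im); np.save(f"pics/{n}L.npy",d)
    C=cloud(n,d); L=C-p; a,b=L@ex,L@ey
    m=(abs(a)<.02)&(abs(b)<.13)&(abs(C[...,2]-ztop)<.007)
    Q=C[m]; A,Bc=Q@ex,Q@ey
    for sgn in(1,-1):
        k=(sgn*(Bc-p@ey)>.03); q=Q[k]; e=sgn*np.percentile(sgn*q@ey,99.5) if len(q) else np.nan
        t=[np.percentile(q[(abs((q-p)@ey-sgn*y)<.006)][:,2],70) if (abs((q-p)@ey-sgn*y)<.006).sum()>3 else np.nan for y in(.045,.07,.095)]
        print(n,sgn,len(q),'end lat-board %.4f'%(e-np.r_[B[n],0]@ey),'x mid-front %.4f'%((np.percentile(q@ex,5)+np.percentile(q@ex,95))/2-F[n]),'z',np.round(t,4), 'slope x',np.polyfit(q@ey,q@ex,1)[0] if len(q)>5 else '')
E
python3 m.py
```

```text
t: 9.75
tcp_pos: [0.6529, 0.0695, 0.1668]
orientation: [0.002, 0.664, 0.748, -0.0]
contact_force: [-0.4, -0.2, -1.4]
grip_width: 0.0129
finger_force: 59.1
tcp [0.6529 0.0695 0.1668] yaw 6.75523545713899 toolz [ 0.0023 -0.0022 -1.    ] cf [-0.3653 -0.1716 -1.3593]
top 1 51 end lat-board 0.1060 x mid-front -0.0391 z [   nan    nan 0.1722] slope x -0.041546797487865994Traceback (most recent call last):
  File "m.py", line 15, in <module>
    print(n,sgn,len(q),'end lat-board %.4f'%(e-np.r_[B[n],0]@ey),'x mid-front %.4f'%((np.percentile(q@ex,5)+np.percentile(q@ex,95))/2-F[n]),'z',np.round(t,4), 'slope x',np.polyfit(q@ey,q@ex,1)[0] if len(q)>5 else '')
                                                                                      ~~~~~~~~~~~~~^^^^^^^^
    return _quantile_unchecked(
        a, q, axis, out, overwrite_input, method, keepdims, weights)
    return _ureduce(a,
                    func=_quantile_ureduce_func,
    ...<5 lines>...
                    overwrite_input=overwrite_input,
                    method=method)
    r = func(a, **kwargs)
    result = _quantile(arr,
                       quantiles=q,
    ...<2 lines>...
                       out=out,
                       weights=wgt)
    slices_having_nans = np.isnan(arr[-1, ...])
                                  ~~~^^^^^^^^^
IndexError: index -1 is out of bounds for axis 0 with size 0
```

```bash
sed -i "s/        print(n,sgn/        if len(q)<6: print(n,sgn,'hidden'); continue\n        print(n,sgn/" m.py; python3 m.py
python3 - <<'E'
import cv2,numpy as np
t=cv2.imread("pics/topL.png");s=cv2.imread("pics/sceneL.png")
cv2.imwrite("pics/c6.png",np.vstack([cv2.resize(t[90:165,205:345],None,fx=5,fy=4,interpolation=2),cv2.resize(s[130:205,130:270],None,fx=5,fy=4,interpolation=2)]))
E
```

```text
tcp [0.6527 0.0697 0.1667] yaw 6.776656116705296 toolz [ 0.002  -0.0023 -1.    ] cf [-0.6232  0.1115 -2.2949]
top 1 50 end lat-board 0.1062 x mid-front -0.0392 z [   nan    nan 0.1724] slope x 0.03237275894819723
top -1 hidden
scene 1 181 end lat-board 0.1063 x mid-front -0.0402 z [0.1729 0.1737 0.1734] slope x 0.00469723737302754
scene -1 33 end lat-board -0.1010 x mid-front -0.0431 z [0.1727 0.1731    nan] slope x -0.018864510978320106
```

View pics/c6.png

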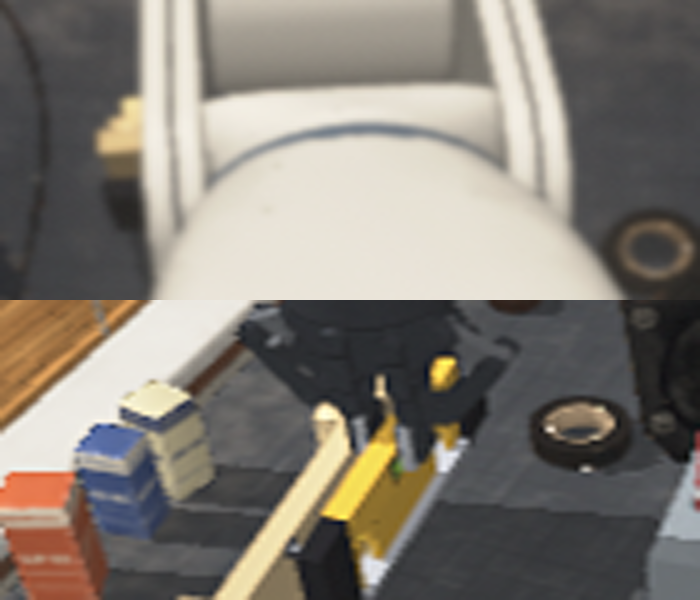

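Run:
```python
from h import *
ex,ey,ez=axes(BY)
B={'top':np.array([.69897,.0746,0]),'scene':np.array([.69698,.07484,0])};F={'top':.6960,'scene':.6934}
for n in B:
    im=cv2.imread(f"pics/{n}0.png"); C=cloud(n,np.load(f"pics/{n}0.npy")); a=C@ex-F[n]; b=(C-B[n])@ey
    m=(a<-.007)&(a>-.021)&(abs(abs(b)-.05)<.012)&(C[...,2]>.104)&(C[...,2]<.125)
    for s in(1,-1):
        k=m&(s*b>0); print(n,s,k.sum(),'lat',b[k].mean(),np.ptp(b[k]),'a',a[k].min(),a[k].mean(),'z',C[k][:,2].mean(),'pix',np.argwhere(k).mean(0)[::-1],
         'expected pix head',proj(n,ex*0+ (B[n]@ex-.008-.0142)*ex+(B[n]@ey+.05*s)*ey+.114*ez))
    g=(abs(a+.008)<.03)&(abs(b)<.07)
    # bright low-sat pixels near
    hsv=cv2.cvtColor(im,cv2.COLOR_BGR2HSV)
    for s in(1,-1):
        e=proj(n,(B[n]@ex-.008-.0142)*ex+(B[n]@ey+.05*s)*ey+.114*ez)[0].round().astype(int); x0,y0=e-7; w=hsv[y0:y0+15,x0:x0+15].astype(int)
        wt=np.clip(90-w[...,1],0,None)*(w[...,2]>110); yy,xx=np.mgrid[y0:y0+15,x0:x0+15]; print('   grey centroid',(wt*xx).sum()/wt.sum(),(wt*yy).sum()/wt.sum(),(wt>0).sum())
    # laid level ends with same percentile method
    d=np.load(f"pics/{n}5.npy"); C=cloud(n,d); q=C[(C[...,2]>.068)&(C[...,2]<.082)]; c=np.array([.6073,.104,0]); e2=axes(np.radians(7.37)); 
    q=q[(abs((q-c)@e2[0])<.02)&(abs((q-c)@e2[1])<.12)]; print('  laid ends',np.percentile((q-c)@e2[1],[.5,99.5]))
```

```text
top 1 12 lat 0.0497992146302689 0.010550554996290588 a -0.01588381063514166 -0.012694603095338458 z 0.1152152869529448 pix [248.1667 131.3333] expected pix head [[248.191  132.4477]]
top -1 11 lat -0.04990427764206933 0.007936445316404285 a -0.014968042066458298 -0.01251369034581687 z 0.11527731655244416 pix [286.4545 128.    ] expected pix head [[286.5659 129.1796]]
   grey centroid 247.8332483426823 130.17185109637938 68
   grey centroid 286.128672745694 126.91286727456941 63
  laid ends [-0.1036  0.1029]
scene 1 13 lat 0.049803920644125275 0.007546341527990344 a -0.016387033571226173 -0.013118600282128403 z 0.11488511463044082 pix [192.8462 192.6923] expected pix head [[193.4575 193.1323]]
scene -1 12 lat -0.049603161129644524 0.00943906363695314 a -0.017501132552825815 -0.013391474627242161 z 0.1161894926095774 pix [207.8333 164.8333] expected pix head [[208.4388 165.4572]]
   grey centroid 192.43356423173805 192.78117128463475 197
   grey centroid 206.56996587030716 164.63670838073568 151
  laid ends [-0.1038  0.1053]
```

```bash
python3 steer.py '0.0 -0.0011 0 0.0025 0 0 0; 0.0 -0.0011 0.01 0.0025 0 0 0; 0.0 -0.0011 0.018 0.0025 0 0 0; 0.0 -0.0011 0.023 0.0025 0 0 0; 0.0 -0.0011 0.026 0.0025 0 0 0; 0.0 -0.0011 0.026 0.0025 0 0 0'; python3 m.py
```

```text
t: 10.65
tcp_pos: [0.6796, 0.0712, 0.1641]
orientation: [0.002, 0.664, 0.748, -0.0]
contact_force: [-0.3, -0.1, -2.2]
grip_width: 0.0127
finger_force: 59.2
tcp [0.6796 0.0712 0.1641] yaw 6.761221186105222 toolz [ 0.0027 -0.0024 -1.    ] cf [-0.2767 -0.0684 -2.1795]
top 1 51 end lat-board 0.1046 x mid-front -0.0124 z [ nan  nan 0.17] slope x 0.09012676578209965
top -1 hidden
scene 1 182 end lat-board 0.1042 x mid-front -0.0133 z [0.1709 0.1706 0.17  ] slope x 0.01504481726356803
scene -1 39 end lat-board -0.1038 x mid-front -0.0152 z [0.1716 0.1711    nan] slope x -0.03562297237754933
```

```bash
python3 steer.py '0.0 0.0004 0.003 0 0 0 0; 0.0 0.0004 0.005 0 0 0 0; 0.0 0.0004 0.0065 0 0 0 0; 0.0 0.0004 0.0065 0 0 0 0'; python3 m.py
```

```text
t: 11.25
tcp_pos: [0.6858, 0.0724, 0.1642]
orientation: [0.002, 0.664, 0.748, -0.0]
contact_force: [-0.8, 0.1, -1.0]
grip_width: 0.013
finger_force: 59.3
tcp [0.6858 0.0724 0.1642] yaw 6.761834312293682 toolz [ 0.0024 -0.0024 -1.    ] cf [-0.8255  0.0567 -1.0199]
top 1 53 end lat-board 0.1045 x mid-front -0.0065 z [   nan    nan 0.1699] slope x -0.0858388147855278
top -1 hidden
scene 1 178 end lat-board 0.1049 x mid-front -0.0070 z [0.171  0.1708 0.1707] slope x 0.0030319516453058966
scene -1 43 end lat-board -0.1052 x mid-front -0.0083 z [0.1706 0.1701 0.1722] slope x -0.035683088570754036
```

```bash
python3 steer.py '0.0 0 -0.0005 0.004 0 0 0; 0.0 0 -0.0005 0.008 0 0 0; 0.0 0 -0.0005 0.012 0 0 0; 0.0 0 -0.0005 0.012 0 0 0'; python3 steer.py '0.0 0 0 0.003 0 0 0; 0.0 0 0 0.006 0 0 0; 0.0 0 0 0.006 0 0 0'; python3 m.py
```

```text
t: 11.85
tcp_pos: [0.6852, 0.0723, 0.1516]
orientation: [0.002, 0.664, 0.748, -0.0]
contact_force: [-1.1, -0.3, -1.6]
grip_width: 0.0128
finger_force: 59.2
t: 12.22
tcp_pos: [0.6854, 0.0723, 0.1459]
orientation: [0.002, 0.664, 0.748, -0.0]
contact_force: [0.1, -0.8, -2.1]
grip_width: 0.0129
finger_force: 59.2
tcp [0.6854 0.0723 0.1459] yaw 6.760356120945197 toolz [ 0.0026 -0.0024 -1.    ] cf [ 0.101  -0.7917 -2.1245]
top 1 54 end lat-board 0.1040 x mid-front -0.0066 z [  nan   nan 0.151] slope x 0.041623911230709715
top -1 hidden
scene 1 179 end lat-board 0.1042 x mid-front -0.0073 z [0.1525 0.1527 0.1522] slope x 0.00018898031721828254
scene -1 41 end lat-board -0.1043 x mid-front -0.0089 z [0.1531 0.1524 0.1526] slope x -0.025297468183667803
```

```bash
python3 steer.py '0.0 0 0 0.002 0 0 0; 0.0 0 0 0.003 0 0 0; 0.0 0 0 0.0035 0 0 0; 0.0 0 0 0.0035 0 0 0'; python3 steer.py '0.0 0 0 0.001 0 0 0; 0.0 0 0 0.001 0 0 0'; python3 m.py
```

```text
t: 12.82
tcp_pos: [0.6855, 0.0723, 0.1428]
orientation: [0.002, 0.664, 0.748, 0.0]
contact_force: [-1.8, -0.1, -1.4]
grip_width: 0.0127
finger_force: 59.4
t: 13.08
tcp_pos: [0.6855, 0.0723, 0.1426]
orientation: [0.002, 0.664, 0.748, 0.0]
contact_force: [-3.9, 0.1, 4.9]
grip_width: 0.0127
finger_force: 60.2
tcp [0.6855 0.0723 0.1426] yaw 6.7616676178815585 toolz [ 0.0029 -0.0024 -1.    ] cf [-3.9034  0.0885  4.8714]
top 1 52 end lat-board 0.1042 x mid-front -0.0061 z [   nan    nan 0.1481] slope x -0.020851441970221426
top -1 hidden
scene 1 175 end lat-board 0.1045 x mid-front -0.0073 z [0.1491 0.1494 0.1486] slope x 0.005699460011130613
scene -1 43 end lat-board -0.1062 x mid-front -0.0091 z [0.1491 0.1486 0.1507] slope x -0.02548057885285275
```

```bash
python3 steer.py '0.0 0 0 -0.0008 0 0 0; 0.0 0 0 -0.0008 0 0 0; 0.036 0 0 -0.0008 0 0 0; 0.036 0 0 -0.0008 0 0 0; 0.036 0 0 -0.0008 0 0 0; 0.036 0 0 -0.0008 0 0 0'; python3 m.py
```

```text
t: 13.92
tcp_pos: [0.6856, 0.0723, 0.1426]
orientation: [0.002, 0.664, 0.748, 0.0]
contact_force: [0.1, -0.2, 0.7]
grip_width: 0.036
finger_force: 0.0
tcp [0.6856 0.0723 0.1426] yaw 6.759870478056211 toolz [ 0.0031 -0.0024 -1.    ] cf [ 0.092  -0.1821  0.6532]
top 1 52 end lat-board 0.1041 x mid-front -0.0071 z [   nan    nan 0.1484] slope x -0.0611284976926372
top -1 hidden
scene 1 172 end lat-board 0.1054 x mid-front -0.0076 z [0.149  0.1494 0.1489] slope x 0.0034341393411700676
scene -1 24 end lat-board -0.1046 x mid-front -0.0096 z [   nan 0.1494    nan] slope x -0.06701459188114976
```

Released, and it hangs with its top at about 0.149. I'll withdraw upward, back away, and check.

```bash
python3 steer.py '0.036 0 0 -0.02 0 0 0; 0.036 0 0 -0.05 0 0 0; 0.036 0 0 -0.1 0 0 0; 0.036 0 -0.05 -0.13 0 0 0; 0.036 0.05 -0.1 -0.13 0 0 0; 0.036 0.1 -0.15 -0.13 0 0 0; 0.036 0.16 -0.15 -0.13 0 0 0; 0.036 0.2 -0.15 -0.13 0 0 0'
python3 - <<'E'
from h import *
ex,ey,ez=axes(BY); B={'top':np.array([.69897,.0746,0]),'scene':np.array([.69698,.07484,0])};F={'top':.6960,'scene':.6934}; I=[]
for n in("top","scene"):
    im,d=ctrl.read_camera(n); C=cloud(n,d); a=C@ex-F[n]; b=(C-B[n])@ey
    q=(abs(a+.008)<.012)&(abs(b)<.112)&(C[...,2]>.140)&(C[...,2]<.158)
    print(n,q.sum(),'ends',b[q].min() if q.any() else '',b[q].max() if q.any() else '','mid a',a[q].mean(),'z(lat)',[(y,np.round(np.percentile(C[q&(abs(b-y)<.01)][:,2],70),4)) for y in(-.09,-.06,-.03,0,.03,.06,.09) if (q&(abs(b-y)<.01)).sum()>3])
    I.append(cv2.resize(im[(90 if n=='top' else 130):(175 if n=='top' else 215),(200 if n=='top' else 150):(330 if n=='top' else 250)],(560,300),interpolation=2))
cv2.imwrite("pics/c7.png",np.vstack(I))
E
```

```text
t: 15.02
tcp_pos: [0.5117, 0.2554, 0.2739]
orientation: [0.002, 0.664, 0.748, 0.001]
contact_force: [1.6, -0.4, -1.1]
grip_width: 0.0362
finger_force: 0.0
top 504 ends -0.1040038046790798 0.10488890000900844 mid a -0.0072811023026726875 z(lat) [(-0.09, np.float64(0.1482)), (-0.06, np.float64(0.1484)), (-0.03, np.float64(0.1488)), (0, np.float64(0.1484)), (0.03, np.float64(0.1482)), (0.06, np.float64(0.148)), (0.09, np.float64(0.149))]
scene 122 ends 0.05148513633793564 0.10658256073266989 mid a -0.008355553009564736 z(lat) [(0.06, np.float64(0.1489)), (0.09, np.float64(0.1493))]
```

View pics/c7.png

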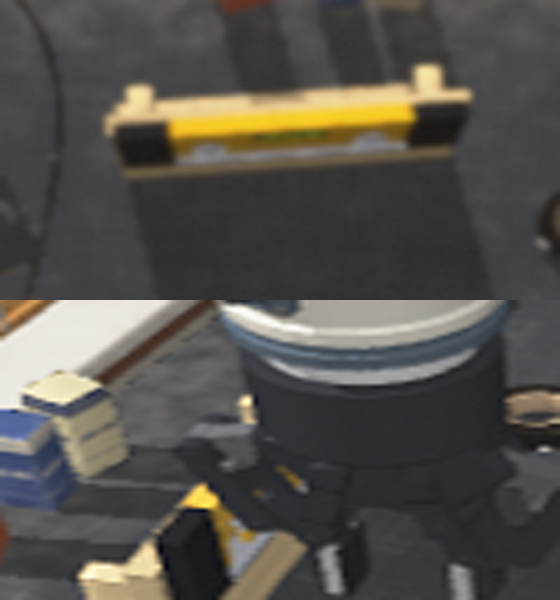

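The level hangs on both screws, with the heads visible in front of the web. Its top edge is flat at about 148.5 mm, it is centred, and the robot is clear. The job is ready to hand in.

```bash
python3 steer.py '0.036 0 0 0 0 0 0; 0.036 0 0 0 0 0 0'; python3 -c "
from plant import ctrl; print(ctrl.hand_in())"
```

```text
t: 15.38
tcp_pos: [0.5129, 0.2526, 0.2722]
orientation: [0.002, 0.665, 0.747, 0.0]
contact_force: [1.0, -0.0, 0.1]
grip_width: 0.0358
finger_force: 0.0
the job is handed in; nothing more can be done
None
```

The level was pulled straight up out of the holder, laid on its base edge and released, then taken by the middle of its top rail and hung level, rail up, on both screws; the job was handed in at about 15.4 s with the robot clear, and the reel, tin and tape were never approached.

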